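# Make up the fan kit and the buggy kit

## Robot

A 6-joint arm with a two-finger parallel gripper is mounted at the origin on the work surface. World frame = base frame: x ahead of the robot, y to its left, z up, the work surface at z = 0. Lengths are in m, angles in degrees, forces in N, time in s.
With the tool pointing down it reaches from about 0.3 to 0.75 m from the base axis. Payload 8.5 kg.
Tool frame: the origin (TCP) lies at the very end of the fingers, on their centre line; the grasp point (between the pads) lies 19 mm behind it (env.tcp_to_grasp is the distance from the TCP to the grasp point, in m); z points along the fingers, y is the line along which they close (so a half turn about z gives the same grasp; the last joint's range is limited). The gripper opens to 85 mm and grips with 20 to 120 N. Pads are 22 mm wide; open, the fingers measure 114 mm over their backs; the gripper's body (76 mm by 85 mm) begins 54 mm behind the grasp point. The pads swing forward as they close: fully open they stand 13 mm farther back than shut.
Start: joints at [-78.455, 21.807, 74.336, -0, 83.858, -12.336], TCP at [0.223, -0.503, 0.231] pointing down, gripper open.
Joint ranges: [-178.18, 178.18], [-50.72, 133.34], [12.68, 142.11], [-81.47, 261.47], [9.98, 163.14], [-165.26, 165.26]. Speed limits (degrees/s): [136.94, 136.94, 180, 180, 180, 180].

## Interface

Orientations are given as a 3x3 rotation matrix whose columns are the frame's x, y, z axes.
In Python, from rig import status, get_image, env gives the robot as it stands.
- The arm moves only by the shell command python3 -m handwheel 'ROWS' [FORCE]. ROWS is text: rows parted by semicolons, each of 7 numbers parted by spaces: the shift along the world's x, y, z in cm, then the turn, a rotation vector about the world's x, y, z in degrees, then the opening, from 0 (shut) to 1 (fully open). In form: dx dy dz wx wy wz gripper; .... A call has 1 to 8 rows; each row is the pose to reach, as a shift and turn from the pose commanded when the call began; what a row does not reach only later rows make up. A row lasts 1/12 s, in which the tool goes at most 41.7 mm and 7.16 degrees, less where a joint would pass 70% of its speed; a pose out of reach is approached as far as the arm can. A call with a gripper value outside its range is refused whole. The fingers move at their own pace and stop on an object; FORCE is the grip in N (left out, the last holds). Time passes only in rows, so rows that repeat a pose let the fingers close. It gives the time, the measured TCP pose, the force, the opening and the grip force at its end, in the units of the state.
- status.observe(): the state, without advancing time (a new reading comes with each control period).
- get_image(name): name is "scene" or "side" or "wrist"; returns a dict with "color" (480x640x3 uint8, red, green, blue), "vertical_fov" (degrees; the focal length in pixels is half the picture's height over the tangent of half this angle, whatever the lens; pixels are square), "cx", "cy" (the principal point, pixels), "xyz" and "orientation" of the camera in the world. Camera axes: x right, y down, z forward; pixel columns grow to the right and rows downward; lengths in m; the calibration is good to about 2 mm. A picture is of the moment at which its call begins. There is no depth.
- env.close_job(): hands the job in; it is judged then, once.
The state is a dict: "time_s": time; "q": joint angles; "qvel": joint speeds; "joint_efforts": joint torques, N m; "position": TCP position; "tool_rot": TCP orientation; "ft_force": force on the tool from outside, world axes, zero at the start; "wrist_torque": the same for the moment, N m; "grip_width": finger opening in m; "gripper_force": force on a finger pad.
Only numpy, scipy, OpenCV 4.12 (cv2) and the standard library are available. Lean on these libraries where they do the work, as an engineer would, in place of code of your own. Each camera call takes 0.05 s, during which the arm holds its last target. There are 200 camera calls.

## Task

Make up the two workshop kits from the parts on the bench: the silver motor and the white switch box go into the tray with orange corners, and the blue servo, the wheel and the battery holder go into the tray with blue corners. Put one part in each compartment, resting on the tray's floor the same way up as it stood on the bench, and set the parts down rather than dropping them. Leave the spare yellow gearmotor, the cup and the tape roll where they are.

Things in the scene. Friction and masses are not known exactly. Their poses are not given: they have to be found in the camera images.
- motor_center (a point): Can motor for the fan kit: silver cylinder 28 mm in diameter and 38 mm high with a white band at its foot, standing upright, a thin shaft (3 mm) rising a further 10 mm from its top. Point: its centre, 19 mm above its underside; z is up as it stands at the start. 
- switch_center (a point): Switch box for the fan kit: small white box 44 x 30 x 26 mm (x, y, z) with a red rocker standing up to 7 mm above its top. Point: its centre, 13 mm above its underside; z is up as it stands at the start. x along its 44 mm length.
- servo_center (a point): Servo for the buggy kit: blue box standing upright, 40 x 20 x 38 mm (x, y, z), with thin ears (total length 52 mm along x) 27 to 30 mm up and a white arm on top (to 43 mm). Point: its centre, 19 mm above its underside; z is up as it stands at the start. x along its length.
- wheel_center (a point): Wheel for the buggy kit: black tyre with yellow hub, lying flat, 50 mm in diameter, 22 mm thick. Point: its centre, 11 mm above its underside; z is up as it stands at the start. 
- battery_center (a point): Battery holder for the buggy kit: black case 52 x 28 x 18 mm (x, y, z), two green and copper cells showing 3 mm above its top, lying flat. Point: its centre, 9 mm above its underside; z is up as it stands at the start. x along its 52 mm length.
- fan_tray: Fan kit tray, fixed to the bench: low open grey tray with ORANGE corner posts and TWO equal compartments side by side along its y. Outside 138 x 160 mm (x, y), walls and divider 4 mm thick and 20 mm high, square corner posts 22 mm wide and 24 mm high that stand 14 mm out and reach 4 mm into the corners. Origin: centre of its underside; inner floor 4 mm above. Compartments 130 mm (x) by about 74 mm (y), centred at x = 0, y = -39 and +39 mm in its frame.
- buggy_tray: Buggy kit tray, fixed to the bench: low open grey tray with BLUE corner posts and THREE equal compartments side by side along its y. Outside 138 x 238 mm (x, y), walls and dividers 4 mm thick and 20 mm high, square corner posts 22 mm wide and 24 mm high that stand 14 mm out and reach 4 mm into the corners. Origin: centre of its underside; inner floor 4 mm above. Compartments 130 mm (x) by about 74 mm (y), centred at x = 0, y = -78, 0 and +78 mm in its frame.
- gearmotor_center (a point): Spare gearmotor lying among the stock, in neither kit, to be left where it is: yellow block with a silver end, 60 x 22 x 19 mm (x, y, z), white shaft stub on top. Point: its centre, 9.5 mm above its underside.
- cup: White lidded travel cup with a magenta band, 84 mm in diameter, 150 mm high, loose; leave alone. Origin: centre of its underside.
- tape: Roll of blue tape lying flat, 90 mm outside diameter, 24 mm high, loose; leave alone. Origin: centre of its underside.

How it is judged (in metres and radians):
At the end, for the whole second after the job is handed in: Each named part in its own kit's tray, one per compartment: its centre within 34 mm (tray y) and 60 mm (tray x) of the compartment's middle, resting height over the floor right to 4 mm, same way up within 0.15 rad, at rest (under 0.02 m/s) (((x of motor_center in the frame of fan_tray between -0.06 and 0.06 m and y of motor_center in the frame of fan_tray between -0.073 and -0.005 m and z of motor_center in the frame of fan_tray between 0.019 and 0.027 m and x of switch_center in the frame of fan_tray between -0.06 and 0.06 m and y of switch_center in the frame of fan_tray between 0.005 and 0.073 m and z of switch_center in the frame of fan_tray between 0.013 and 0.021 m) or (x of motor_center in the frame of fan_tray between -0.06 and 0.06 m and y of motor_center in the frame of fan_tray between 0.005 and 0.073 m and z of motor_center in the frame of fan_tray between 0.019 and 0.027 m and x of switch_center in the frame of fan_tray between -0.06 and 0.06 m and y of switch_center in the frame of fan_tray between -0.073 and -0.005 m and z of switch_center in the frame of fan_tray between 0.013 and 0.021 m)) and ((x of servo_center in the frame of buggy_tray between -0.06 and 0.06 m and y of servo_center in the frame of buggy_tray between -0.112 and -0.044 m and z of servo_center in the frame of buggy_tray between 0.019 and 0.027 m and x of wheel_center in the frame of buggy_tray between -0.06 and 0.06 m and y of wheel_center in the frame of buggy_tray between -0.034 and 0.034 m and z of wheel_center in the frame of buggy_tray between 0.011 and 0.019 m and x of battery_center in the frame of buggy_tray between -0.06 and 0.06 m and y of battery_center in the frame of buggy_tray between 0.044 and 0.112 m and z of battery_center in the frame of buggy_tray between 0.009 and 0.017 m) or (x of servo_center in the frame of buggy_tray between -0.06 and 0.06 m and y of servo_center in the frame of buggy_tray between -0.112 and -0.044 m and z of servo_center in the frame of buggy_tray between 0.019 and 0.027 m and x of wheel_center in the frame of buggy_tray between -0.06 and 0.06 m and y of wheel_center in the frame of buggy_tray between 0.044 and 0.112 m and z of wheel_center in the frame of buggy_tray between 0.011 and 0.019 m and x of battery_center in the frame of buggy_tray between -0.06 and 0.06 m and y of battery_center in the frame of buggy_tray between -0.034 and 0.034 m and z of battery_center in the frame of buggy_tray between 0.009 and 0.017 m) or (x of servo_center in the frame of buggy_tray between -0.06 and 0.06 m and y of servo_center in the frame of buggy_tray between -0.034 and 0.034 m and z of servo_center in the frame of buggy_tray between 0.019 and 0.027 m and x of wheel_center in the frame of buggy_tray between -0.06 and 0.06 m and y of wheel_center in the frame of buggy_tray between -0.112 and -0.044 m and z of wheel_center in the frame of buggy_tray between 0.011 and 0.019 m and x of battery_center in the frame of buggy_tray between -0.06 and 0.06 m and y of battery_center in the frame of buggy_tray between 0.044 and 0.112 m and z of battery_center in the frame of buggy_tray between 0.009 and 0.017 m) or (x of servo_center in the frame of buggy_tray between -0.06 and 0.06 m and y of servo_center in the frame of buggy_tray between -0.034 and 0.034 m and z of servo_center in the frame of buggy_tray between 0.019 and 0.027 m and x of wheel_center in the frame of buggy_tray between -0.06 and 0.06 m and y of wheel_center in the frame of buggy_tray between 0.044 and 0.112 m and z of wheel_center in the frame of buggy_tray between 0.011 and 0.019 m and x of battery_center in the frame of buggy_tray between -0.06 and 0.06 m and y of battery_center in the frame of buggy_tray between -0.112 and -0.044 m and z of battery_center in the frame of buggy_tray between 0.009 and 0.017 m) or (x of servo_center in the frame of buggy_tray between -0.06 and 0.06 m and y of servo_center in the frame of buggy_tray between 0.044 and 0.112 m and z of servo_center in the frame of buggy_tray between 0.019 and 0.027 m and x of wheel_center in the frame of buggy_tray between -0.06 and 0.06 m and y of wheel_center in the frame of buggy_tray between -0.112 and -0.044 m and z of wheel_center in the frame of buggy_tray between 0.011 and 0.019 m and x of battery_center in the frame of buggy_tray between -0.06 and 0.06 m and y of battery_center in the frame of buggy_tray between -0.034 and 0.034 m and z of battery_center in the frame of buggy_tray between 0.009 and 0.017 m) or (x of servo_center in the frame of buggy_tray between -0.06 and 0.06 m and y of servo_center in the frame of buggy_tray between 0.044 and 0.112 m and z of servo_center in the frame of buggy_tray between 0.019 and 0.027 m and x of wheel_center in the frame of buggy_tray between -0.06 and 0.06 m and y of wheel_center in the frame of buggy_tray between -0.034 and 0.034 m and z of wheel_center in the frame of buggy_tray between 0.011 and 0.019 m and x of battery_center in the frame of buggy_tray between -0.06 and 0.06 m and y of battery_center in the frame of buggy_tray between -0.112 and -0.044 m and z of battery_center in the frame of buggy_tray between 0.009 and 0.017 m)) and angle between each of motor_center, switch_center, servo_center, wheel_center, battery_center's own z axis and vertical below 0.15 rad and linear speed of each of motor, switch, servo, wheel, battery below 0.02 m/s); the robot touches nothing.
It fails at once if the spare gearmotor is disturbed (moved more than 20 mm) (distance of gearmotor_center from where it was at the start of the episode above 0.02 m).
It fails at once if the cup is disturbed (moved more than 20 mm) (distance of cup from where it was at the start of the episode above 0.02 m).
It fails at once if the tape roll is disturbed (moved more than 20 mm) (distance of tape from where it was at the start of the episode above 0.02 m).
It fails at once if a part is dropped or thrown (faster than 0.8 m/s out of the fingers, a fall of over 30 mm) ((linear speed of motor above 0.8 m/s and contact force between motor and the fingers below 0.05 N) or (linear speed of switch above 0.8 m/s and contact force between switch and the fingers below 0.05 N) or (linear speed of servo above 0.8 m/s and contact force between servo and the fingers below 0.05 N) or (linear speed of wheel above 0.8 m/s and contact force between wheel and the fingers below 0.05 N) or (linear speed of battery above 0.8 m/s and contact force between battery and the fingers below 0.05 N)).
It also fails if it takes over 112 s, if anything falls off the work surface, if the arm or the gripper's body presses on something with over 40 N, if the wrist force passes 120 N, or if a joint passes its speed limit or range.

## Working session

There is one attempt and no reset: what is moved stays moved. The work goes in short steps, Python scripts to look and compute and a shell command to move; the robot and the scene stay as the last step left them, time stands still between calls to the robot, and variables do not carry over. Pictures are saved under pics/ and viewed, at most 16 in all, crops included, and the job is handed in when it is done.

```bash
mkdir -p pics; ls; cat > h.py <<'E'
import numpy as np, cv2
from rig import status, get_image, env
def snap(n,f):
    im=get_image(n); cv2.imwrite('pics/'+f+'.png',im['color'][:,:,::-1]); np.save('pics/'+f+'.npy',im,allow_pickle=True); return im
def load(f): return np.load('pics/'+f+'.npy',allow_pickle=True).item()
def ray(im,u,v,z):
    f=240/np.tan(np.radians(im['vertical_fov'])/2)
    d=np.array(im['orientation'])@np.array([(u-im['cx'])/f,(v-im['cy'])/f,1.])
    o=np.array(im['xyz']); return o+d*(z-o[2])/d[2]
E
python3 - <<'E'
from h import *
for n in('scene','side','wrist'):
    im=snap(n,n+'0'); print(n,im['vertical_fov'],im['cx'],im['cy'],im['xyz'],np.round(im['orientation'],3).tolist())
s=status.observe(); print(s)
E
```

```text
pics
scene 43.69589431852706 325.64650182088724 245.19534691922235 [ 1.25221414 -0.71872531  1.36296864] [[0.69, 0.591, -0.418], [0.724, -0.563, 0.399], [0.001, -0.578, -0.816]]
side 52.307800618547176 322.8645864570579 232.04580213624558 [0.41063292 0.72842568 0.82192883] [[-0.98, -0.136, 0.142], [-0.197, 0.652, -0.732], [0.006, -0.746, -0.666]]
wrist 67.28169755442723 314.482674246418 236.7649804076865 [ 0.29158755 -0.47311319  0.37373275] [[0.406, -0.875, -0.264], [-0.914, -0.389, -0.116], [-0.002, 0.289, -0.957]]
{'time_s': 0.15, 'q': array([-7.84553779e+01,  2.18354860e+01,  7.43711458e+01,  3.33394867e-04,
        8.38579251e+01, -1.23350110e+01]), 'qvel': array([ 0.03645222, -0.11507314, -0.15850372,  0.02906222, -0.0461793 ,
        0.00305805]), 'joint_efforts': array([ 1.78197264e-03, -4.48625100e+01, -2.31344569e+01, -1.83803827e-04,
        3.82750921e-03, -2.47144163e-05]), 'position': array([ 0.22261238, -0.50270689,  0.23084347]), 'tool_rot': array([[ 9.14398193e-01,  4.04815879e-01, -2.19825055e-04],
       [ 4.04815864e-01, -9.14397559e-01,  1.10509214e-03],
       [ 2.46351351e-04, -1.09948292e-03, -9.99999365e-01]]), 'ft_force': array([1.07141628, 0.05485088, 0.82564245]), 'wrist_torque': array([ 0.00774572, -0.00138572, -0.07001679]), 'gripper_force': 0.0, 'grip_width': 0.08536733356515945}
```

View pics/scene0.png

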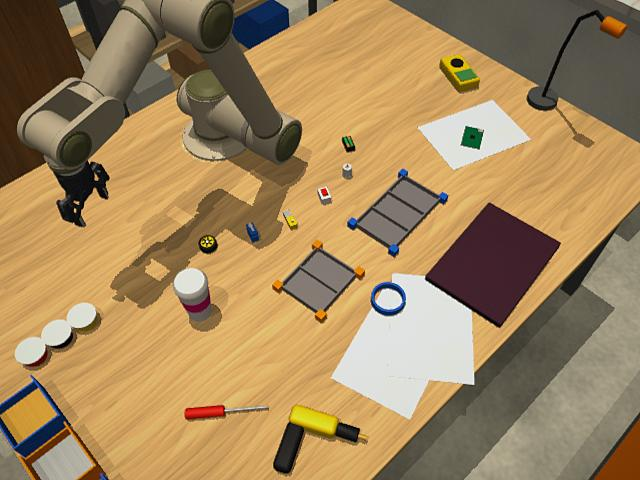

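View pics/side0.png

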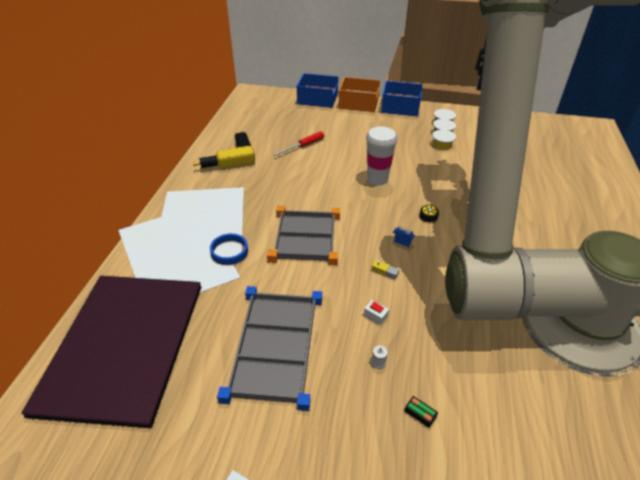

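The scene view shows, in a row, the wheel (207,243), servo (252,232), gearmotor (290,219), switch (324,194), motor (347,171) and battery (348,143). The orange tray is near (318,280), the blue tray near (398,210), the cup near (192,293) and the tape near (388,298). The side view shows the same layout. Next I'll measure both trays from their corner posts and the parts by colour mask.

```bash
cat >> h.py <<'E'
def blobs(im,lo,hi,roi,amin=8):
    hsv=cv2.cvtColor(im['color'],cv2.COLOR_RGB2HSV); m=cv2.inRange(hsv,lo,hi)
    k=np.zeros_like(m); x0,y0,x1,y1=roi; k[y0:y1,x0:x1]=255; m&=k
    n,l,st,c=cv2.connectedComponentsWithStats(m)
    return [(st[i,4],np.round(c[i],1)) for i in range(1,n) if st[i,4]>=amin],m
E
python3 - <<'E'
from h import *
S=load('scene0');D=load('side0')
def show(t,im,lo,hi,roi,z,a=8):
    for n,c in blobs(im,lo,hi,roi,a)[0]: print(t,n,c,np.round(ray(im,*c,z)[:2],4))
for nm,im,r1,r2 in(('S',S,(265,235,370,325),(340,165,455,260)),('D',D,(260,200,345,270),(210,280,330,415))):
    show(nm+' orange',im,(5,150,80),(20,255,255),r1,.018)
    show(nm+' blue',im,(100,150,60),(125,255,255),r2,.018)
P={'wheel':(.015,(207,243),(429,212)),'servo':(.025,(252,232),(403,236)),'gear':(.012,(290,219),(385,269)),'switch':(.02,(324,194),(376,312)),'motor':(.03,(347,172),(379,357)),'batt':(.015,(348,143),(421,411)),'cupbase':(0.,(199,318),(376,182)),'tape':(.02,(388,298),(229,249))}
for k,(z,a,b) in P.items(): print(k,np.round(ray(S,*a,z)[:2],3),np.round(ray(D,*b,z)[:2],3))
tiles=[]
for im,n in((S,1),(D,2)):
    for k in('wheel','servo','gear','switch','motor','batt'):
        u,v=P[k][n]; t=im['color'][v-20:v+20,u-20:u+20,::-1]; tiles.append(cv2.resize(t,(130,130),interpolation=cv2.INTER_CUBIC))
cv2.imwrite('pics/t.png',np.vstack([np.hstack(tiles[:6]),np.hstack(tiles[6:])]))
E
```

```text
S orange 85 [316.8 244.4] [ 0.5439 -0.0759]
S orange 104 [359.3 272.3] [ 0.6888 -0.0563]
S orange 107 [277.1 285.8] [ 0.5694 -0.2427]
S orange 123 [320.4 315.7] [ 0.7125 -0.2214]
S blue 47 [402.7 172.8] [0.5293 0.2925]
S blue 69 [442.8 197.2] [0.6744 0.3062]
S blue 74 [351.9 222.9] [0.558 0.047]
S blue 86 [393.2 249.5] [0.7009 0.0639]
D orange 78 [279.9 209.5] [ 0.7095 -0.2196]
D orange 83 [336.  212.3] [ 0.5645 -0.2381]
D orange 127 [271.7 255.4] [ 0.6839 -0.0509]
D orange 124 [332.7 258.1] [ 0.5423 -0.0711]
D blue 84 [250.4 291.5] [0.6986 0.0662]
D blue 83 [316.7 296.8] [0.5545 0.0519]
D blue 171 [224.3 394.7] [0.6698 0.3106]
D blue 166 [302.9 401.4] [0.5285 0.295 ]
wheel [ 0.329 -0.291] [ 0.328 -0.292]
servo [ 0.392 -0.181] [ 0.388 -0.174]
gear [ 0.423 -0.068] [ 0.419 -0.067]
switch [0.427 0.062] [0.425 0.069]
motor [0.419 0.165] [0.406 0.184]
batt [0.325 0.264] [0.321 0.27 ]
cupbase [ 0.495 -0.445] [ 0.48  -0.417]
tape [ 0.796 -0.06 ] [ 0.788 -0.049]
```

View pics/t.png

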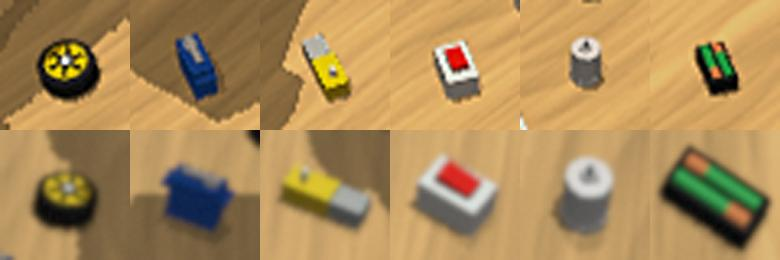

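The crops resolve all the parts. Both views agree on the tray corners to about 4 mm: the fan tray centre is near (.627,-.147) at yaw 8°, and the buggy tray centre is near (.6145,.180) at yaw 6°. I'll move over the wheel, with the wrist turned towards tray alignment, and use the wrist camera.

```bash
python3 -m handwheel '4 4 0 0 0 7 1;6 8 0 0 0 14 1;8 12 0 0 0 21 1;10 16 0 0 0 28 1;10.7 20 0 0 0 35 1;10.7 21.2 0 0 0 42 1;10.7 21.2 0 0 0 49 1;10.7 21.2 0 0 0 56 1'; python3 -m handwheel '0 0 0 0 0 7 1;0 0 0 0 0 14 1;0 0 0 0 0 18 1;0 0 0 0 0 18 1'
python3 -c "
from h import *
im=snap('wrist','w1');print(im['xyz'])
for v in(60,240,420): print([np.round(ray(im,u,v,0)[:2],3).tolist() for u in (60,320,580)])"
```

```text
time_s: 0.82
position: [0.33, -0.289, 0.2316]
tool_rot: [[0.167, 0.986, 0.0], [0.986, -0.167, -0.0], [-0.0, 0.0, -1.0]]
ft_force: [0.9, -0.1, 0.1]
grip_width: 0.0853
gripper_force: 0.0
time_s: 1.15
position: [0.3296, -0.2908, 0.2312]
tool_rot: [[-0.14, 0.99, -0.0], [0.99, 0.14, 0.0], [0.0, -0.0, -1.0]]
ft_force: [-1.0, -0.3, 0.0]
grip_width: 0.0849
gripper_force: 0.0
[ 0.3208147  -0.21788673  0.37415063]
[[0.075, -0.191], [0.317, -0.156], [0.56, -0.122]]
[[0.064, -0.372], [0.343, -0.332], [0.623, -0.293]]
[[0.049, -0.618], [0.378, -0.571], [0.708, -0.524]]
```

View pics/w1.png

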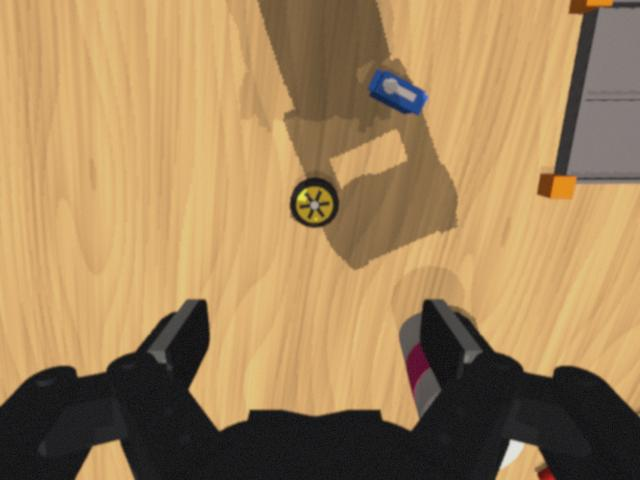

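The wrist view shows the wheel at (314,203), the servo at (398,91), the cup behind the right finger at about (430,360), and orange posts at (558,186) and (592,3).

```bash
python3 - <<'E'
from h import *
im=load('w1')
b,m=blobs(im,(20,150,80),(35,255,255),(280,170,350,240),5); p=np.argwhere(m)[:,::-1]
(c,r)=cv2.minEnclosingCircle(p.astype(np.float32)); print('wheel',c,ray(im,*c,.022)-status.observe()['position'],ray(im,*c,.022))
b,m=blobs(im,(100,120,40),(125,255,255),(350,50,450,130),30); p=np.argwhere(m)[:,::-1].astype(np.float32)
rc=cv2.minAreaRect(p); bx=np.array([ray(im,*q,.03)[:2] for q in cv2.boxPoints(rc)]); print('servo',rc,bx.mean(0),[(np.linalg.norm(d),np.degrees(np.arctan2(d[1],d[0]))) for d in np.diff(bx,axis=0)[:2]])
E
```

```text
wheel (314.095703125, 204.2603759765625) [ 0.00113517  0.00107991 -0.20921769] [ 0.33075437 -0.28972226  0.022     ]
servo ((396.761474609375, 92.87156677246094), (56.4856071472168, 28.85236167907715), 28.300758361816406) [ 0.38939591 -0.17815719] [(np.float64(0.023451348970023628), np.float64(69.83849235596635)), (np.float64(0.05035649255266797), np.float64(-17.558393930358307))]
```

```bash
python3 -m handwheel '0.1 0.1 -4 0 0 0 1;0.1 0.1 -8 0 0 0 1;0.1 0.1 -12 0 0 0 1;0.1 0.1 -16 0 0 0 1;0.1 0.1 -19 0 0 0 1;0.1 0.1 -21.5 0 0 0 1;0.1 0.1 -22.5 0 0 0 1;0.1 0.1 -22.5 0 0 0 1' 40; python3 -m handwheel '0 0 0 0 0 0 0;0 0 0 0 0 0 0;0 0 0 0 0 0 0;0 0 0 0 0 0 0;0 0 0 0 0 0 0;0 0 0 0 0 0 0'
```

```text
time_s: 1.87
position: [0.3299, -0.289, 0.0043]
tool_rot: [[-0.134, 0.991, -0.003], [0.991, 0.134, 0.004], [0.004, -0.002, -1.0]]
ft_force: [-0.4, -0.7, 0.7]
grip_width: 0.0854
gripper_force: 0.0
time_s: 2.37
position: [0.331, -0.2904, 0.0077]
tool_rot: [[-0.137, 0.991, 0.001], [0.991, 0.137, -0.002], [-0.002, 0.001, -1.0]]
ft_force: [-1.0, 0.6, 8.9]
grip_width: 0.048
gripper_force: 40.0
```

```bash
python3 -m handwheel '0 0 3 0 0 0 0;0 0 7 0 0 0 0;0 0 11 0 0 0 0;1 1.3 14 0 0 0 0;3 4 15 0 0 0 0;5.4 7.2 15 0 0 0 0;7.8 10.4 15 0 0 0 0;10.2 13.6 15 0 0 0 0'; python3 -m handwheel '2.4 3.2 0 0 0 0 0;4.8 6.4 0 0 0 0 0;7.2 9.6 0 0 0 0 0;9.6 12.8 0 0 0 0 0;12 16 0 0 0 -1 0;14.4 19.2 0 0 0 -2 0;16.8 22.4 0 0 0 -2 0;19 25.6 0 0 0 -2 0'; python3 -c "
from h import *
im=snap('wrist','w2');print(status.observe()['position'],status.observe()['grip_width'])"
```

```text
time_s: 3.03
position: [0.4334, -0.1524, 0.1577]
tool_rot: [[-0.136, 0.991, 0.002], [0.991, 0.136, -0.001], [-0.002, 0.002, -1.0]]
ft_force: [1.0, -1.7, 0.1]
grip_width: 0.0483
gripper_force: 41.9
time_s: 3.7
position: [0.6235, 0.1041, 0.1574]
tool_rot: [[-0.102, 0.995, 0.001], [0.995, 0.102, -0.0], [-0.0, 0.001, -1.0]]
ft_force: [-0.1, -0.1, -0.6]
grip_width: 0.0479
gripper_force: 41.9
[0.62583886 0.10923336 0.1568814 ] 0.04809911918554478
```

View pics/w2.png

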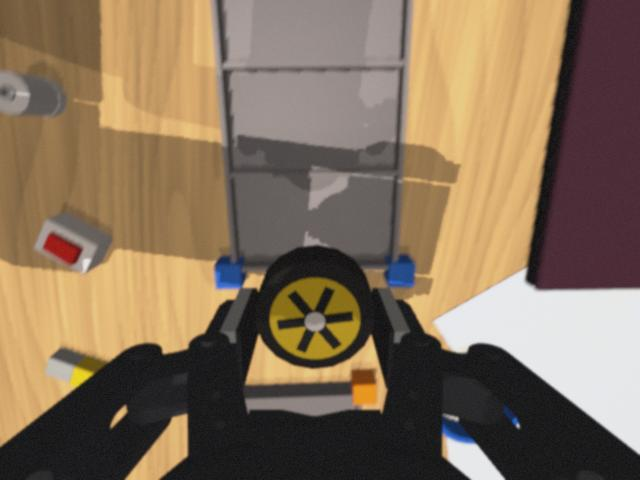

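The wrist view shows the wheel held between the fingers. The near compartment spans rows 172 to 262 and columns 235 to 395. The switch is at about (72,242) and the motor's top is at (10,92).

```bash
python3 - <<'E'
from h import *
im=load('w2')
print('now',status.observe()['position'])
q=[(236,262),(394,258),(398,172),(230,172),(404,65),(224,66)]
for p in q: print(p,np.round(ray(im,*p,.02)[:2],4))
for p in blobs(im,(100,150,60),(125,255,255),(200,240,430,300),40)[0]: print('post',p[1],np.round(ray(im,*p[1],.02)[:2],4))
b,m=blobs(im,(0,0,130),(180,60,255),(20,200,120,280),30); print(b)
b,m=blobs(im,(0,180,90),(6,255,255),(30,220,100,280),20); p=np.argwhere(m)[:,::-1].astype(np.float32); rc=cv2.minAreaRect(p)
bx=np.array([ray(im,*t,.031)[:2] for t in cv2.boxPoints(rc)]); print('switch red',bx.mean(0),[(np.linalg.norm(d),np.degrees(np.arctan2(d[1],d[0]))) for d in np.diff(bx,axis=0)[:2]])
print('motor',ray(im,10,92,.04))
E
```

```text
now [0.62583886 0.10923336 0.1568814 ]
(236, 262) [0.5641 0.0647]
(394, 258) [0.6938 0.0817]
(398, 172) [0.6852 0.1516]
(230, 172) [0.5565 0.1383]
(404, 65) [0.6766 0.2264]
(224, 66) [0.5496 0.2125]
post [400.3 272.2] [0.7012 0.0697]
post [228.8 273.3] [0.5585 0.054 ]
[(np.int32(1023), array([ 68.3, 243.9]))]
switch red [0.42947034 0.06635884] [(np.float64(0.01480687318939944), np.float64(59.014440902915396)), (np.float64(0.025433328168695445), np.float64(-27.891880158953352))]
motor [0.41206955 0.17914235 0.04      ]
```

```bash
python3 -m handwheel '0 0.3 0 0 0 0 0;0 0.3 -4 0 0 0 0;0 0.3 -8 0 0 0 0;0 0.3 -11 0 0 0 0;0 0.3 -12.5 0 0 0 0;0 0.3 -13 0 0 0 0;0 0.3 -13 0 0 0 0'; python3 -m handwheel '0 0 -0.5 0 0 0 0;0 0 -1 0 0 0 0;0 0 -1.5 0 0 0 0;0 0 -1.5 0 0 0 0'
```

```text
time_s: 4.33
position: [0.6221, 0.1045, 0.0261]
tool_rot: [[-0.102, 0.995, -0.001], [0.995, 0.102, -0.0], [0.0, -0.001, -1.0]]
ft_force: [0.7, -1.2, -0.5]
grip_width: 0.0483
gripper_force: 42.0
time_s: 4.67
position: [0.6231, 0.105, 0.0118]
tool_rot: [[-0.102, 0.995, 0.002], [0.995, 0.102, -0.0], [-0.0, 0.002, -1.0]]
ft_force: [-0.9, 0.4, 0.5]
grip_width: 0.0482
gripper_force: 42.0
```

```bash
python3 -m handwheel '0 0 -0.1 0 0 0 0;0 0 -0.1 0 0 0 0;0 0 -0.1 0 0 0 0.85;0 0 -0.1 0 0 0 0.85;0 0 -0.1 0 0 0 0.85;0 0 -0.1 0 0 0 0.85'; python3 -m handwheel '0 0 3 0 0 0 0.85;0 0 7 0 0 0 0.85;0 0 11 0 0 0 0.85;-3 -2 14 0 0 -7 1;-6 -4 15 0 0 -14 1;-9 -6 15 0 0 -20 1;-12 -8 15 0 0 -20 1;-14 -10 15 0 0 -20 1'; python3 - <<'E'
from h import *
im=snap('wrist','w3');print(status.observe()['position'])
E
```

```text
time_s: 5.17
position: [0.6226, 0.1051, 0.0102]
tool_rot: [[-0.103, 0.995, -0.0], [0.995, 0.103, -0.0], [0.0, -0.0, -1.0]]
ft_force: [0.4, -0.0, 0.1]
grip_width: 0.0726
gripper_force: 0.0
time_s: 5.83
position: [0.48, 0.0048, 0.1606]
tool_rot: [[0.244, 0.97, -0.0], [0.97, -0.244, -0.0], [-0.0, -0.0, -1.0]]
ft_force: [1.4, -0.1, 0.8]
grip_width: 0.0856
gripper_force: 0.0
[0.47797963 0.00248665 0.16043314]
```

View pics/w3.png

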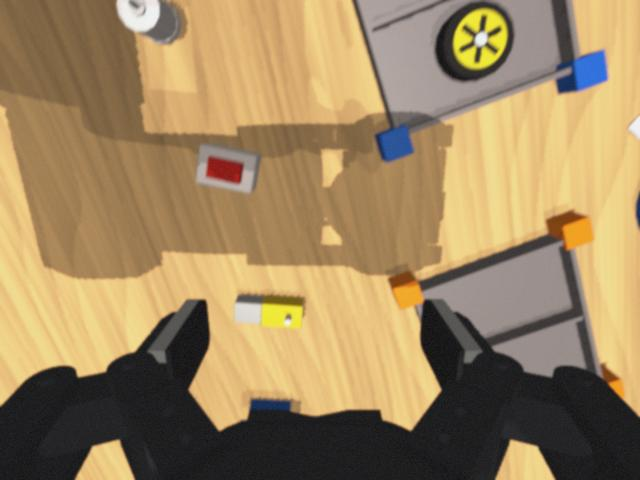

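The wheel sits in the near buggy compartment at (475,40). The switch is at (228,169), the motor at (150,15), the gearmotor at (269,312), and the fan tray's posts are at (406,290), (571,231) and (612,385).

```bash
python3 - <<'E'
from h import *
im=load('w3')
def rect(m,z,t):
    p=max(cv2.findContours(m,0,1)[0],key=cv2.contourArea); bx=np.array([ray(im,*q,z)[:2] for q in cv2.boxPoints(cv2.minAreaRect(p))])
    print(t,np.round(bx.mean(0),4),[(round(np.linalg.norm(d),4),round(np.degrees(np.arctan2(d[1],d[0])),1)) for d in np.diff(bx,axis=0)[:2]])
_,m=blobs(im,(0,180,60),(6,255,255),(195,140,265,200),1); rect(m,.032,'red')
hsv=cv2.cvtColor(im['color'],cv2.COLOR_RGB2HSV); k=np.zeros((480,640),np.uint8);k[140:200,190:270]=1
m=cv2.inRange(hsv,(0,0,90),(180,45,255))*k|m; m=cv2.morphologyEx(m,cv2.MORPH_CLOSE,np.ones((5,5)));rect(m,.02,'white')
_,m=blobs(im,(20,120,80),(35,255,255),(230,280,310,335),1); rect(m,.019,'gear yellow')
_,m=blobs(im,(5,150,80),(20,255,255),(380,200,640,400),30);
for n,c in blobs(im,(5,150,80),(20,255,255),(380,200,640,400),30)[0]: print('post',c,np.round(ray(im,*c,.02)[:2],4))
print('tray corners',[np.round(ray(im,*p,.02)[:2],4) for p in((425,284),(562,240),(580,320),(492,347))])
print('motor top',ray(im,140,8,.04), 'foot',ray(im,163,28,.005))
print(status.observe()['position'])
E
```

```text
red [0.4269 0.0636] [(np.float64(0.013), np.float64(58.7)), (np.float64(0.0246), np.float64(-26.6))]
white [0.4264 0.0637] [(np.float64(0.0312), np.float64(59.4)), (np.float64(0.0463), np.float64(-25.2))]
gear yellow [ 0.4338 -0.0678] [(np.float64(0.0328), np.float64(70.1)), (np.float64(0.0363), np.float64(-18.2))]
post [571. 229.] [ 0.6833 -0.0512]
post [405.8 289.7] [ 0.5433 -0.072 ]
post [613.7 382.4] [ 0.7156 -0.2127]
tray corners [array([ 0.5601, -0.0707]), array([ 0.6757, -0.059 ]), array([ 0.6874, -0.1381]), array([ 0.6092, -0.1468])]
motor top [0.40896179 0.17463469 0.04      ] foot [0.40846334 0.17152058 0.005     ]
[0.47797963 0.00248665 0.16043314]
```

```bash
python3 -m handwheel '-2 2 0 0 0 7 0.8;-4 4 0 0 0 14 0.8;-5.5 6 0 0 0 21 0.8;-5.5 6 0 0 0 28 0.8;-5.5 6 0 0 0 35 0.8;-5.5 6 0 0 0 42 0.8;-5.5 6 0 0 0 49 0.8;-5.5 6 0 0 0 56 0.8'; python3 -m handwheel '0 0 -2 0 0 7 0.8;0 0 -4 0 0 14 0.8;0 0 -7 0 0 19.5 0.8;0 0 -10 0 0 19.5 0.8;0 0 -10 0 0 19.5 0.8'; python3 - <<'E'
from h import *
im=snap('wrist','w4');print(status.observe()['position'])
E
```

```text
time_s: 6.55
position: [0.4277, 0.0652, 0.1603]
tool_rot: [[-0.672, 0.74, 0.0], [0.74, 0.672, -0.0], [-0.0, 0.0, -1.0]]
ft_force: [-0.7, 0.4, 0.4]
grip_width: 0.0686
gripper_force: 0.0
time_s: 6.97
position: [0.4254, 0.0653, 0.0567]
tool_rot: [[-0.878, 0.479, -0.008], [0.479, 0.878, 0.001], [0.008, -0.003, -1.0]]
ft_force: [-1.2, 0.1, -0.3]
grip_width: 0.0685
gripper_force: 0.0
[0.42650026 0.06520407 0.05897444]
```

View pics/w4.png

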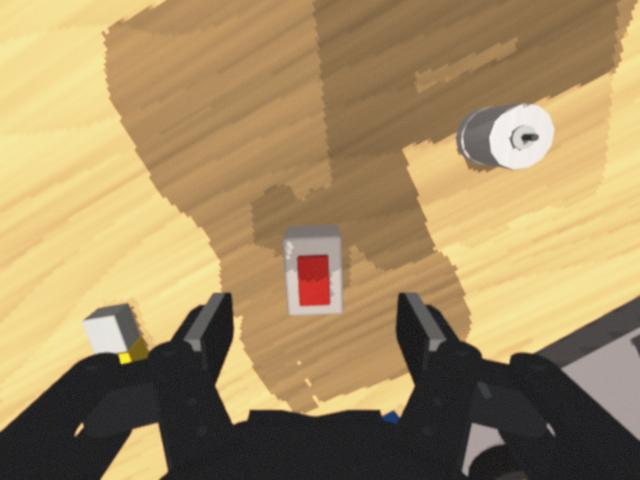

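The switch box sits centred and aligned between the fingers at (314,270). The motor is at (505,137). I'll grasp the switch, with the descent at 0.8 opening.

```bash
python3 -m handwheel '0 0 -2 0 0 0 0.8;0 0 -4 0 0 0 0.8;0 0 -5.2 0 0 0 0.8;0 0 -5.2 0 0 0 0;0 0 -5.2 0 0 0 0;0 0 -5.2 0 0 0 0;0 0 -5.2 0 0 0 0;0 0 -5.2 0 0 0 0'; python3 -m handwheel '0 0 0 0 0 0 0;0 0 0 0 0 0 0;0 0 3 0 0 0 0;0 0 7 0 0 0 0;0 0 11 0 0 0 0'
```

```text
time_s: 7.68
position: [0.4286, 0.065, 0.01]
tool_rot: [[-0.878, 0.479, 0.003], [0.479, 0.878, -0.0], [-0.003, 0.001, -1.0]]
ft_force: [-0.2, 0.3, 6.8]
grip_width: 0.0292
gripper_force: 39.8
time_s: 8.1
position: [0.4271, 0.0652, 0.1207]
tool_rot: [[-0.878, 0.479, -0.0], [0.479, 0.878, 0.0], [0.0, -0.0, -1.0]]
ft_force: [1.5, -0.1, -1.3]
grip_width: 0.0289
gripper_force: 40.0
```

```bash
python3 -m handwheel '2.5 -2.2 1 0 0 -7 0;5 -4.4 1 0 0 -14 0;7.5 -6.6 1 0 0 -21 0;10 -8.8 1 0 0 -28 0;12.5 -11 1 0 0 -35 0;15 -13.2 1 0 0 -42 0;17.5 -15.4 1 0 0 -49 0;19.5 -17.1 1 0 0 -53.5 0'; python3 -m handwheel '0 0 0 0 0 0 0;0 0 -4 0 0 0 0;0 0 -8 0 0 0 0;0 0 -10 0 0 0 0;0 0 -10 0 0 0 0'; python3 -c "
from h import *
im=snap('wrist','w5');print(status.observe()['position'])"
```

```text
time_s: 8.77
position: [0.6241, -0.1077, 0.1298]
tool_rot: [[-0.13, 0.992, 0.002], [0.992, 0.13, -0.001], [-0.001, 0.002, -1.0]]
ft_force: [0.9, 0.0, -0.9]
grip_width: 0.0288
gripper_force: 40.1
time_s: 9.18
position: [0.6201, -0.1048, 0.0249]
tool_rot: [[-0.138, 0.99, -0.007], [0.99, 0.138, 0.003], [0.004, -0.007, -1.0]]
ft_force: [-0.3, 0.2, -0.4]
grip_width: 0.0291
gripper_force: 40.0
[ 0.62174636 -0.10539099  0.02787511]
```

View pics/w5.png

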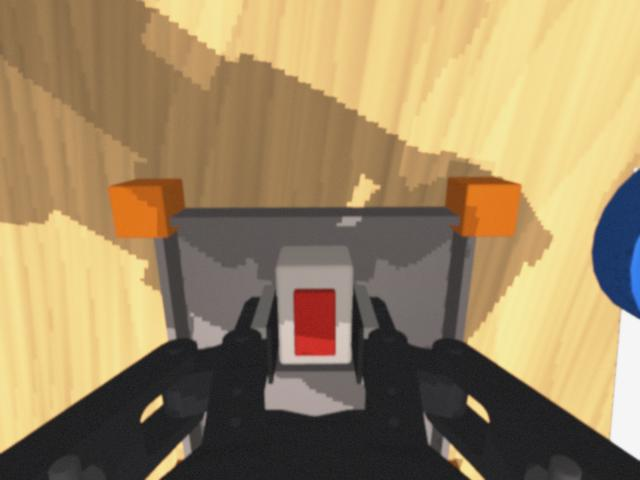

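The switch box (314,305) is over its compartment, between the walls and clear of the far wall (row 212). I'll lower it and release.

```bash
python3 -m handwheel '0 0 -0.6 0 0 0 0;0 0 -1.1 0 0 0 0;0 0 -1.4 0 0 0 0;0 0 -1.4 0 0 0 0;0 0 -1.4 0 0 0 0'
```

```text
time_s: 9.65
position: [0.6228, -0.1059, 0.0149]
tool_rot: [[-0.137, 0.991, 0.001], [0.991, 0.137, -0.0], [-0.0, 0.001, -1.0]]
ft_force: [0.1, 0.2, -0.1]
grip_width: 0.0289
gripper_force: 40.0
```

```bash
python3 -m handwheel '0 0 -0.15 0 0 0 0;0 0 -0.15 0 0 0 0;0 0 -0.15 0 0 0 0.7;0 0 -0.15 0 0 0 0.7;0 0 -0.15 0 0 0 0.7;0 0 3 0 0 0 0.7;0 0 7 0 0 0 0.7;0 0 11 0 0 0 0.7'; python3 -m handwheel '-3 -0.9 1 0 0 7 0.7;-6 -1.8 1 0 0 14 0.7;-9 -2.7 1 0 0 21 0.7;-12 -3.6 1 0 0 28 0.7;-15 -4.5 1 0 0 35 0.7;-18 -5.4 1 0 0 42 0.7;-21 -6.3 1 0 0 49 0.7;-23.3 -7.2 1 0 0 56 0.7';python3 -m handwheel '0 0 0 0 0 7 0.7;0 0 -1 0 0 7 0.7;0 0 -1 0 0 7 0.7;0 0 -1 0 0 7 0.7'; python3 -c "
from h import *
im=snap('wrist','w6');print(status.observe()['position'])"
```

```text
time_s: 10.32
position: [0.6221, -0.1057, 0.125]
tool_rot: [[-0.137, 0.991, -0.002], [0.991, 0.137, 0.001], [0.001, -0.002, -1.0]]
ft_force: [0.2, -0.4, 0.6]
grip_width: 0.0596
gripper_force: 0.0
time_s: 10.98
position: [0.3876, -0.1778, 0.1344]
tool_rot: [[-0.901, 0.435, -0.0], [0.435, 0.901, 0.0], [0.0, -0.0, -1.0]]
ft_force: [-0.4, -0.1, 0.1]
grip_width: 0.0598
gripper_force: 0.0
time_s: 11.32
position: [0.3895, -0.1778, 0.1243]
tool_rot: [[-0.945, 0.328, -0.001], [0.328, 0.945, 0.0], [0.001, 0.0, -1.0]]
ft_force: [-0.7, 0.6, 0.2]
grip_width: 0.0598
gripper_force: 0.0
[ 0.3897933  -0.17788906  0.12446549]
```

View pics/w6.png

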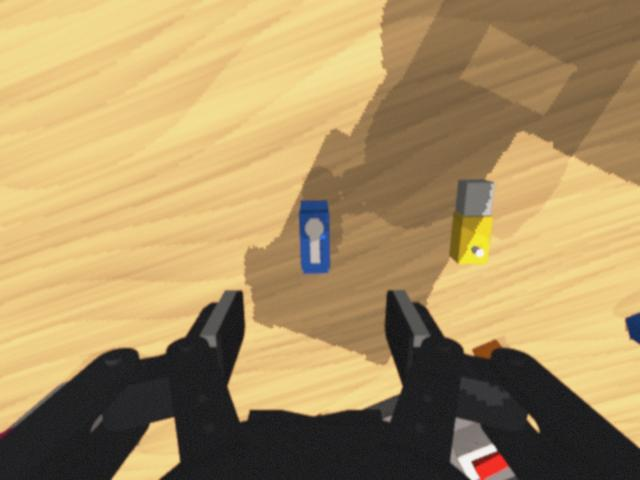

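The servo is centred and aligned between the fingers at (314,237), and the gearmotor at (472,222) is clear of the right finger. I'll grasp the servo.

```bash
python3 -m handwheel '0 0 -4 0 0 0 0.7;0 0 -8 0 0 0 0.7;0 0 -10.5 0 0 0 0.7;0 0 -11.4 0 0 0 0.7;0 0 -11.4 0 0 0 0;0 0 -11.4 0 0 0 0;0 0 -11.4 0 0 0 0;0 0 -11.4 0 0 0 0'; python3 -m handwheel '0 0 0 0 0 0 0;0 0 0 0 0 0 0;0 0 0 0 0 0 0'
```

```text
time_s: 12.03
position: [0.3903, -0.1783, 0.0115]
tool_rot: [[-0.945, 0.327, 0.002], [0.327, 0.945, -0.002], [-0.002, -0.001, -1.0]]
ft_force: [0.1, 0.3, -0.4]
grip_width: 0.0197
gripper_force: 38.8
time_s: 12.28
position: [0.3903, -0.1783, 0.0114]
tool_rot: [[-0.945, 0.328, 0.002], [0.328, 0.945, -0.002], [-0.003, -0.001, -1.0]]
ft_force: [-0.3, 0.8, 7.7]
grip_width: 0.0191
gripper_force: 39.8
```

```bash
python3 -m handwheel '0 0 3 0 0 0 0;0 0 7 0 0 0 0;0 0 11 0 0 0 0;1 1.6 13 0 0 -7 0;3 4.8 13 0 0 -14 0;5 8 13 0 0 -21 0;7 11.2 13 0 0 -28 0;9 14.4 13 0 0 -35 0'; python3 -m handwheel '2 3.2 0 0 0 -7 0;4 6.4 0 0 0 -14 0;6 9.6 0 0 0 -21 0;8 12.8 0 0 0 -28 0;10 16 0 0 0 -30 0;12 19.2 0 0 0 -30 0;13.4 21.6 0 0 0 -30 0;13.4 21.6 0 0 0 -30 0'; python3 -m handwheel '0 0 -4 0 0 0 0;0 0 -8 0 0 0 0;0 0 -10.5 0 0 0 0;0 0 -10.5 0 0 0 0'; python3 -c "
from h import *
im=snap('wrist','w7');print(status.observe()['position'])"
```

```text
time_s: 12.95
position: [0.4731, -0.0446, 0.1412]
tool_rot: [[-0.636, 0.771, 0.001], [0.771, 0.636, -0.001], [-0.001, 0.001, -1.0]]
ft_force: [1.3, -0.4, -0.2]
grip_width: 0.0193
gripper_force: 39.1
time_s: 13.62
position: [0.6078, 0.1743, 0.1403]
tool_rot: [[-0.175, 0.985, 0.002], [0.985, 0.175, 0.001], [0.001, 0.002, -1.0]]
ft_force: [-0.7, -0.6, -0.9]
grip_width: 0.0192
gripper_force: 39.2
time_s: 13.95
position: [0.6034, 0.1693, 0.0305]
tool_rot: [[-0.171, 0.985, -0.01], [0.985, 0.171, -0.001], [0.001, -0.01, -1.0]]
ft_force: [-0.8, 0.1, -0.4]
grip_width: 0.0196
gripper_force: 39.2
[0.60520403 0.16954169 0.03384885]
```

View pics/w7.png

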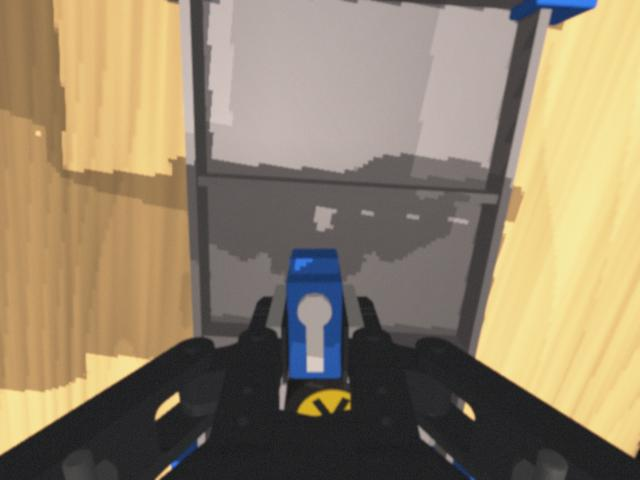

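The servo sits about 13 mm short of the compartment middle: its near end is over the divider (row 330), beside the wheel. It's still above the walls, so I'll raise it, correct the position and then look at numbers.

```bash
python3 -m handwheel '0 0 1 0 0 0 0;0.5 0.7 1 0 0 -2 0;0.9 1.4 1 0 0 -4 0;0.9 1.4 1 0 0 -4 0;0.9 1.4 0 0 0 -4 0;0.9 1.4 -0.5 0 0 -4 0;0.9 1.4 -0.5 0 0 -4 0;0.9 1.4 -0.5 0 0 -4 0'; python3 -c "
from h import *
im=snap('wrist','w8');print(status.observe()['position'])"
```

```text
time_s: 14.67
position: [0.6152, 0.1836, 0.0301]
tool_rot: [[-0.102, 0.995, -0.001], [0.995, 0.102, -0.0], [-0.0, -0.001, -1.0]]
ft_force: [-1.1, 0.3, -0.2]
grip_width: 0.019
gripper_force: 39.2
[0.6154301  0.18370804 0.03036187]
```

View pics/w8.png

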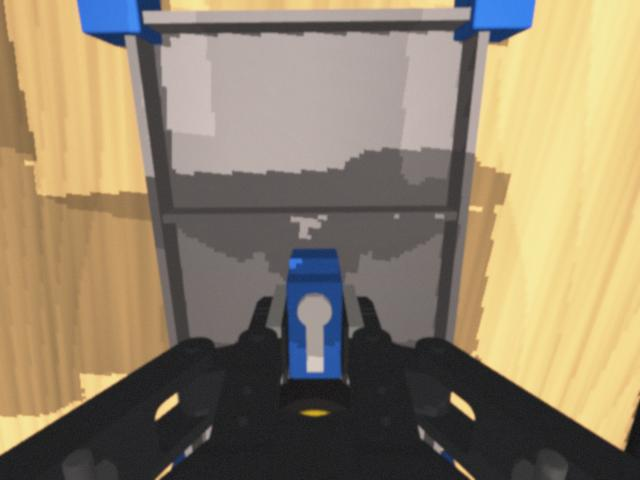

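The servo is square in the middle compartment, with the far divider at row 212 and the outer wall at row 16. I'll check the divider positions while lowering.

```bash
python3 -c "
from h import *
im=load('w8')
for p in((310,211),(310,16),(166,214),(457,212)): print(p,np.round(ray(im,*p,.02)[:2],4))"; python3 -m handwheel '0 0 -0.6 0 0 0 0;0 0 -1.1 0 0 0 0;0 0 -1.4 0 0 0 0;0 0 -1.4 0 0 0 0;0 0 -1.4 0 0 0 0'
```

```text
(310, 211) [0.6109 0.2223]
(310, 16) [0.6034 0.2965]
(166, 214) [0.5487 0.2145]
(457, 212) [0.6744 0.2285]
time_s: 15.13
position: [0.6154, 0.184, 0.016]
tool_rot: [[-0.102, 0.995, -0.0], [0.995, 0.102, -0.0], [-0.0, -0.0, -1.0]]
ft_force: [0.1, -0.9, 0.0]
grip_width: 0.0195
gripper_force: 39.1
```

```bash
python3 -m handwheel '0 0 -0.1 0 0 0 0;0 0 -0.1 0 0 0 0;0 0 -0.1 0 0 0 0.6;0 0 -0.1 0 0 0 0.6;0 0 -0.1 0 0 0 0.6;0 0 3 0 0 0 0.6;0 0 7 0 0 0 0.6;0 0 11 0 0 0 0.6'; python3 -m handwheel '-3.5 0.8 2 0 0 5 0.8;-7 1.6 4 0 0 10 0.8;-10.5 2.4 5 0 0 15 0.8;-14 3.2 5 0 0 20 0.8;-17.5 4 5 0 0 25 0.8;-21 4.8 5 0 0 30 0.8;-24 5.6 5 0 0 30 0.8;-24 5.6 5 0 0 30 0.8'; python3 -m handwheel '0 0 0 0 0 0 0.8;0 0 0 0 0 0 0.8'; python3 -c "
from h import *
im=snap('wrist','w9');print(status.observe()['position'],status.observe()['tool_rot'][:,1])"
```

```text
time_s: 15.8
position: [0.6149, 0.1839, 0.127]
tool_rot: [[-0.102, 0.995, -0.002], [0.995, 0.102, -0.0], [-0.0, -0.002, -1.0]]
ft_force: [0.5, 0.6, 0.4]
grip_width: 0.0513
gripper_force: 0.0
time_s: 16.47
position: [0.3705, 0.2407, 0.1765]
tool_rot: [[-0.588, 0.809, -0.002], [0.809, 0.588, -0.0], [0.001, -0.002, -1.0]]
ft_force: [0.3, 0.6, -0.1]
grip_width: 0.0687
gripper_force: 0.0
time_s: 16.63
position: [0.3763, 0.24, 0.1766]
tool_rot: [[-0.586, 0.811, 0.001], [0.811, 0.586, 0.0], [-0.001, 0.001, -1.0]]
ft_force: [-0.0, 0.3, -0.7]
grip_width: 0.0681
gripper_force: 0.0
[0.37656408 0.23987965 0.1764422 ] [8.10874310e-01 5.85219873e-01 7.44407051e-04]
```

View pics/w9.png

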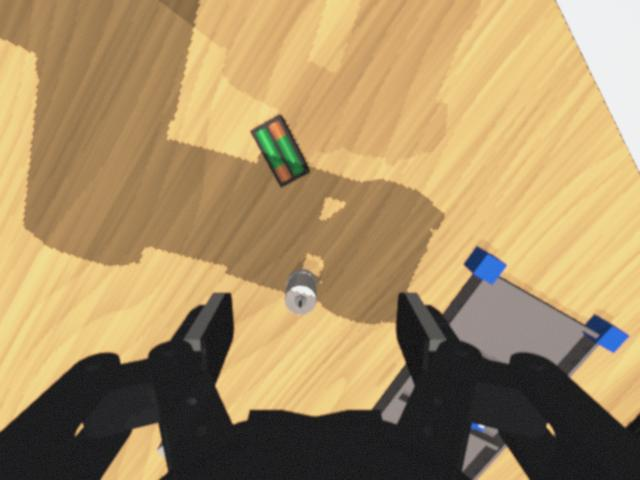

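The battery holder is at (280,150), the motor top at (301,298), and the blue posts at (485,265) and (606,333).

```bash
python3 - <<'E'
from h import *
im=load('w9')
hsv=cv2.cvtColor(im['color'],cv2.COLOR_RGB2HSV)
k=np.zeros((480,640),np.uint8);k[105:195,240:320]=1
m=(cv2.inRange(hsv,(0,0,0),(180,255,70))|cv2.inRange(hsv,(40,120,0),(90,255,255)))*k; m=cv2.morphologyEx(m,cv2.MORPH_CLOSE,np.ones((5,5)))
p=max(cv2.findContours(m,0,1)[0],key=cv2.contourArea); rc=cv2.minAreaRect(p); bx=np.array([ray(im,*q,.015)[:2] for q in cv2.boxPoints(rc)])
print('batt',rc,np.round(bx.mean(0),4),[(round(np.linalg.norm(d),4),round(np.degrees(np.arctan2(d[1],d[0])),1)) for d in np.diff(bx,axis=0)[:2]])
print('motor',ray(im,301,300,.038),ray(im,301,283,.0))
E
```

```text
batt ((280.7626953125, 151.67449951171875), (61.37889862060547, 33.75226974487305), 62.650123596191406) [0.3239 0.2679] [(np.float64(0.0274), np.float64(61.8)), (np.float64(0.0487), np.float64(-26.7))]
motor [0.40877147 0.17798714 0.038     ] [0.40837558 0.17630879 0.        ]
```

```bash
python3 -m handwheel '-3 1.5 0 0 0 7 0.8;-5.3 2.8 -2 0 0 14 0.8;-5.3 2.8 -5 0 0 21 0.8;-5.3 2.8 -8 0 0 27 0.8;-5.3 2.8 -11 0 0 27 0.8;-5.3 2.8 -11 0 0 27 0.8'; python3 -m handwheel '0 0 -3 0 0 0 0.8;0 0 -5 0 0 0 0.8;0 0 -6 0 0 0 0.8;0 0 -6 0 0 0 0.8;0 0 -6 0 0 0 0;0 0 -6 0 0 0 0;0 0 -6 0 0 0 0;0 0 -6 0 0 0 0'; python3 -m handwheel '0 0 0 0 0 0 0;0 0 0 0 0 0 0;0 0 0 0 0 0 0'
```

```text
time_s: 17.18
position: [0.3214, 0.2669, 0.0625]
tool_rot: [[-0.889, 0.457, -0.007], [0.457, 0.889, -0.003], [0.005, -0.006, -1.0]]
ft_force: [-0.8, -0.4, -0.3]
grip_width: 0.0684
gripper_force: 0.0
time_s: 17.85
position: [0.3233, 0.2682, 0.0075]
tool_rot: [[-0.89, 0.456, 0.002], [0.456, 0.89, 0.001], [-0.002, 0.002, -1.0]]
ft_force: [1.0, -1.1, 6.4]
grip_width: 0.0269
gripper_force: 39.1
time_s: 18.1
position: [0.3233, 0.2682, 0.0075]
tool_rot: [[-0.89, 0.456, 0.002], [0.456, 0.89, 0.001], [-0.002, 0.002, -1.0]]
ft_force: [0.4, -0.8, 7.8]
grip_width: 0.0266
gripper_force: 39.3
```

```bash
python3 -m handwheel '0 0 3 0 0 0 0;0 0 6 0 0 0 0;0 0 9 0 0 0 0;1 0 12 0 0 -5 0;4 0 12 0 0 -11 0;7 0 12 0 0 -17 0;10 0 12 0 0 -23 0;10 0 12 0 0 -23 0'; python3 -m handwheel '3 -0.2 0 0 0 -6 0;6 -0.2 0 0 0 -12 0;9 -0.4 0 0 0 -18 0;12 -0.6 0 0 0 -24 0;15 -0.8 0 0 0 -30 0;18.4 -0.8 0 0 0 -34 0;18.4 -0.8 0 0 0 -34 0;18.4 -0.8 0 0 0 -34 0'; python3 -m handwheel '0 0 -4 0 0 0 0;0 0 -7 0 0 0 0;0 0 -9 0 0 0 0;0 0 -9 0 0 0 0;0 0 -9 0 0 0 0'; python3 -c "
from h import *
im=snap('wrist','w10');print(status.observe()['position'])"
```

```text
time_s: 18.77
position: [0.4273, 0.2678, 0.1273]
tool_rot: [[-0.635, 0.772, 0.005], [0.772, 0.635, 0.001], [-0.002, 0.004, -1.0]]
ft_force: [-0.2, -1.1, -0.4]
grip_width: 0.0268
gripper_force: 40.3
time_s: 19.43
position: [0.607, 0.2596, 0.126]
tool_rot: [[-0.102, 0.995, -0.001], [0.995, 0.102, -0.0], [-0.0, -0.001, -1.0]]
ft_force: [-0.5, 0.3, -0.8]
grip_width: 0.0269
gripper_force: 40.3
time_s: 19.85
position: [0.6055, 0.2602, 0.0368]
tool_rot: [[-0.103, 0.995, -0.001], [0.995, 0.103, -0.0], [-0.0, -0.001, -1.0]]
ft_force: [-0.5, 0.3, 0.2]
grip_width: 0.0269
gripper_force: 40.3
[0.60651678 0.26038383 0.03808002]
```

View pics/w10.png

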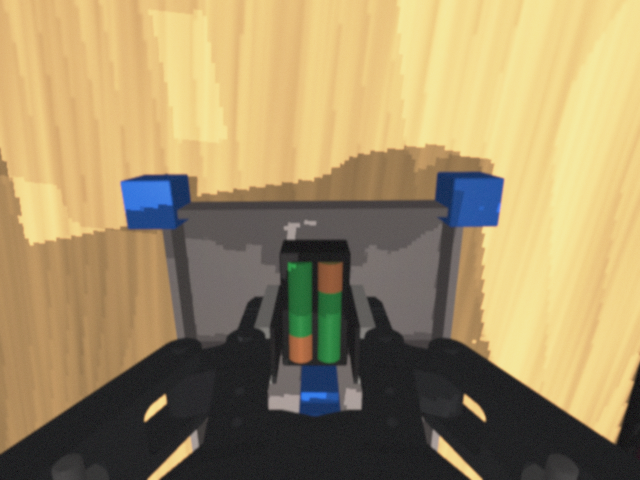

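The battery holder (315,300) is centred in the far compartment. I'll lower it.

```bash
python3 -m handwheel '0 0 -1 0 0 0 0;0 0 -2 0 0 0 0;0 0 -2.4 0 0 0 0;0 0 -2.6 0 0 0 0;0 0 -2.6 0 0 0 0;0 0 -2.6 0 0 0 0'
```

```text
time_s: 20.4
position: [0.6061, 0.26, 0.0116]
tool_rot: [[-0.102, 0.995, -0.0], [0.995, 0.102, -0.0], [-0.0, -0.0, -1.0]]
ft_force: [-5.6, -0.9, 9.8]
grip_width: 0.0268
gripper_force: 41.6
```

```bash
python3 -m handwheel '0 0 0 0 0 0 0.7;0 0 0 0 0 0 0.7;0 0 0 0 0 0 0.7;0 0 3 0 0 0 0.7;0 0 7 0 0 0 0.7;0 0 11 0 0 0 0.7;0 0 12 0 0 0 0.7'; python3 -m handwheel '-3 -1.2 0 0 0 0 0.7;-6 -2.4 0 0 0 0 0.7;-9 -3.6 0 0 0 0 0.7;-12 -4.8 0 0 0 0 0.7;-15 -6 0 0 0 0 0.7;-18 -7.2 0 0 0 0 0.7;-19.8 -8.3 0 0 0 0 0.7;-19.8 -8.3 0 0 0 0 0.7'; python3 -m handwheel '0 0 0 0 0 0 0.7;0 0 -3 0 0 0 0.7;0 0 -3 0 0 0 0.7;0 0 -3 0 0 0 0.7'; python3 - <<'E'
from h import *
im=snap('wrist','w11');print(status.observe()['position'],status.observe()['tool_rot'][:,0])
E
```

```text
time_s: 20.98
position: [0.6087, 0.2606, 0.137]
tool_rot: [[-0.102, 0.995, 0.01], [0.995, 0.102, 0.002], [0.001, 0.01, -1.0]]
ft_force: [0.5, 0.4, -0.0]
grip_width: 0.0597
gripper_force: 0.0
time_s: 21.65
position: [0.4051, 0.1759, 0.1303]
tool_rot: [[-0.102, 0.995, -0.002], [0.995, 0.102, -0.001], [-0.0, -0.002, -1.0]]
ft_force: [0.5, 0.7, 0.2]
grip_width: 0.06
gripper_force: 0.0
time_s: 21.98
position: [0.4087, 0.1771, 0.0998]
tool_rot: [[-0.102, 0.995, -0.003], [0.995, 0.102, -0.0], [-0.0, -0.003, -1.0]]
ft_force: [0.3, -0.5, 1.7]
grip_width: 0.0597
gripper_force: 0.0
[0.40918125 0.1771944  0.10054194] [-1.02111785e-01  9.94772930e-01  2.72617024e-05]
```

View pics/w11.png

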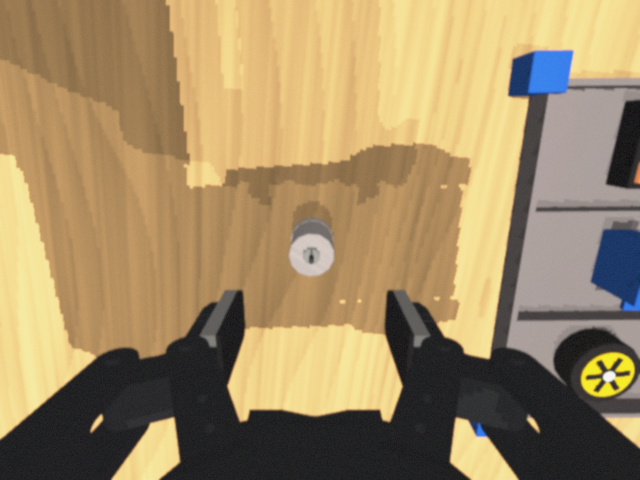

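The motor is centred between the fingers at (311,253), and the wheel, servo and battery each sit in their own compartment. I'll grasp the motor.

```bash
python3 -m handwheel '0 0 -4 0 0 0 0.7;0 0 -7 0 0 0 0.7;0 0 -8.9 0 0 0 0.7;0 0 -8.9 0 0 0 0.7;0 0 -8.9 0 0 0 0;0 0 -8.9 0 0 0 0;0 0 -8.9 0 0 0 0;0 0 -8.9 0 0 0 0'; python3 -m handwheel '0 0 0 0 0 0 0;0 0 0 0 0 0 0;0 0 0 0 0 0 0'
```

```text
time_s: 22.7
position: [0.4096, 0.1772, 0.0131]
tool_rot: [[-0.102, 0.995, 0.004], [0.995, 0.102, 0.001], [0.0, 0.004, -1.0]]
ft_force: [-0.3, 0.4, 6.6]
grip_width: 0.0265
gripper_force: 39.1
time_s: 22.95
position: [0.4096, 0.1772, 0.013]
tool_rot: [[-0.102, 0.995, 0.004], [0.995, 0.102, 0.001], [0.0, 0.004, -1.0]]
ft_force: [-0.6, 0.9, 7.1]
grip_width: 0.0267
gripper_force: 39.1
```

```bash
python3 -m handwheel '0 0 3 0 0 0 0;0 0 6 0 0 0 0;0 0 9 0 0 0 0;0 0 12 0 0 0 0;1 -1.6 13 0 0 0 0;3 -4.6 13 0 0 0 0;5 -7.8 13 0 0 0 0;5 -7.8 13 0 0 0 0'; python3 -m handwheel '1.8 -3 0 0 0 0 0;3.6 -6 0 0 0 0 0;5.4 -9 0 0 0 0 0;7.2 -12 0 0 0 0 0;9 -15 0 0 0 0 0;10.8 -18 0 0 0 0 0;12.6 -21 0 0 0 1 0;12.6 -21 0 0 0 2 0'; python3 -m handwheel '1.8 -3 0 0 0 0 0;3.6 -6 0 0 0 0 0;4.8 -7.4 0 0 0 0 0;4.8 -7.4 0 0 0 0 0;4.8 -7.4 -4 0 0 0 0;4.8 -7.4 -7 0 0 0 0;4.8 -7.4 -9 0 0 0 0;4.8 -7.4 -9 0 0 0 0'; python3 -c "
from h import *
im=snap('wrist','w12');print(status.observe()['position'])"
```

```text
time_s: 23.62
position: [0.462, 0.0949, 0.143]
tool_rot: [[-0.098, 0.995, 0.005], [0.995, 0.098, -0.001], [-0.002, 0.005, -1.0]]
ft_force: [0.5, 0.8, -0.4]
grip_width: 0.0264
gripper_force: 39.6
time_s: 24.28
position: [0.5869, -0.1161, 0.1422]
tool_rot: [[-0.133, 0.991, 0.003], [0.991, 0.133, -0.002], [-0.003, 0.003, -1.0]]
ft_force: [-1.6, -0.4, -1.2]
grip_width: 0.0266
gripper_force: 39.6
time_s: 24.95
position: [0.6302, -0.1831, 0.0477]
tool_rot: [[-0.137, 0.991, -0.007], [0.991, 0.137, 0.004], [0.005, -0.006, -1.0]]
ft_force: [-0.0, 0.1, -1.7]
grip_width: 0.0265
gripper_force: 39.7
[ 0.63152356 -0.18379442  0.05058509]
```

View pics/w12.png

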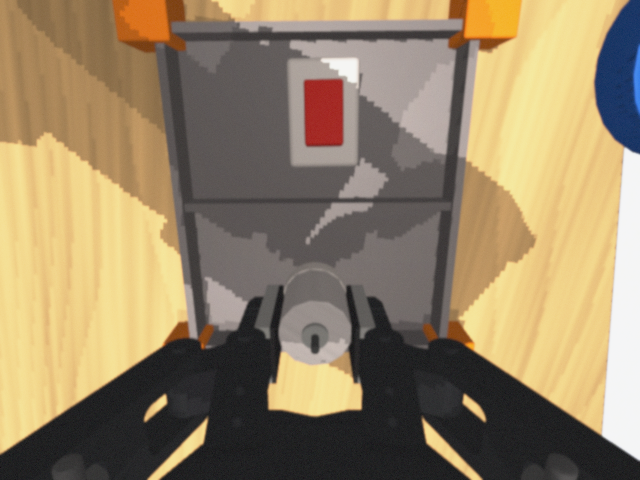

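The switch rests in its compartment at (323,110). The motor (314,310) is over the other compartment, with the divider at row 203.

```bash
python3 -c "
from h import *
im=load('w12')
for p in((314,203),(206,338),(314,28)): print(p,np.round(ray(im,*p,.02)[:2],4))"; python3 -m handwheel '0 0 -1 0 0 0 0;0 0 -2 0 0 0 0;0 0 -2.5 0 0 0 0;0 0 -2.5 0 0 0 0;0 0 -2.5 0 0 0 0'
```

```text
(314, 203) [ 0.626  -0.1444]
(206, 338) [ 0.5784 -0.2259]
(314, 28) [ 0.6157 -0.0701]
time_s: 25.42
position: [0.6326, -0.185, 0.0265]
tool_rot: [[-0.137, 0.991, 0.0], [0.991, 0.137, -0.0], [-0.0, 0.0, -1.0]]
ft_force: [-0.5, -0.6, -0.2]
grip_width: 0.0268
gripper_force: 39.7
```

Centred: the divider is at y=-.144 and the motor at -.185.

```bash
python3 -m handwheel '0 0 -0.5 0 0 0 0;0 0 -0.9 0 0 0 0;0 0 -0.9 0 0 0 0;0 0 -1 0 0 0 0;0 0 -1 0 0 0 0'; python3 -m handwheel '0 0 0 0 0 0 0.6;0 0 0 0 0 0 0.6;0 0 0 0 0 0 0.6;0 0 0 0 0 0 0.6;0 0 3 0 0 0 0.6;0 0 6 0 0 0 0.6;0 0 10 0 0 0 0.6;0 0 14 0 0 0 0.6'; python3 -m handwheel '-3 1 3 0 0 0 0.6;-6 2 5 0 0 0 0.6;-9 3 5 0 0 0 0.6;-12 4 5 0 0 0 0.6;-15 5 5 0 0 0 0.6;-18 6 5 0 0 0 0.6;-18 6 5 0 0 0 0.6;-18 6 5 0 0 0 0.6'; python3 -m handwheel '0 0 0 0 0 0 0.6;0 0 0 0 0 0 0.6;0 0 0 0 0 0 0.6;0 0 0 0 0 0 0.6'; python3 -c "
from h import *
a=snap('scene','s13')['color'];b=snap('side','d13')['color']
t=lambda c,s:cv2.resize(c,s,interpolation=cv2.INTER_CUBIC)[:,:,::-1]
cv2.imwrite('pics/f.png',np.hstack([t(a[120:330,190:460],(400,311)),t(b[150:420,190:450],(300,311))]))"
```

```text
time_s: 25.83
position: [0.6327, -0.1851, 0.0171]
tool_rot: [[-0.137, 0.991, 0.001], [0.991, 0.137, -0.0], [-0.001, 0.001, -1.0]]
ft_force: [-2.9, 0.2, 6.3]
grip_width: 0.0267
gripper_force: 40.4
time_s: 26.5
position: [0.632, -0.1848, 0.1574]
tool_rot: [[-0.137, 0.991, -0.002], [0.991, 0.137, 0.001], [0.001, -0.001, -1.0]]
ft_force: [1.4, -0.5, 0.7]
grip_width: 0.0513
gripper_force: 0.0
time_s: 27.17
position: [0.4517, -0.1247, 0.2069]
tool_rot: [[-0.136, 0.991, 0.001], [0.991, 0.136, -0.0], [-0.0, 0.001, -1.0]]
ft_force: [1.0, -0.6, 1.0]
grip_width: 0.0512
gripper_force: 0.0
time_s: 27.5
position: [0.4531, -0.1253, 0.2061]
tool_rot: [[-0.137, 0.991, -0.0], [0.991, 0.137, 0.0], [0.0, -0.0, -1.0]]
ft_force: [-0.7, 0.4, 0.4]
grip_width: 0.0511
gripper_force: 0.0
```

View pics/f.png

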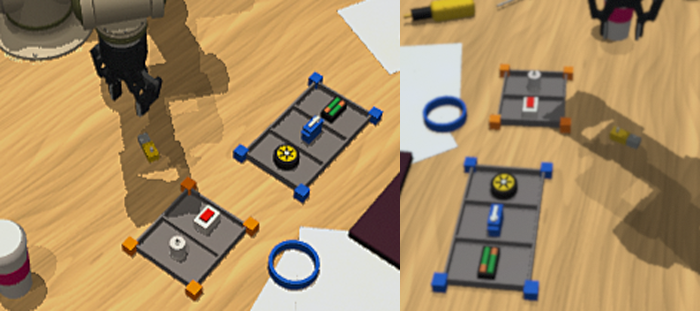

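Both views show all five parts upright, one per compartment. The gearmotor, cup and tape look undisturbed, and the arm is clear.

```bash
python3 -c "
from rig import env
print(env.close_job())"
```

```text
the job is handed in; nothing more can be done
None
```

I made up both kits and handed the job in at about 27.5 s: all five parts are upright, one per compartment, and the gearmotor, cup and tape look undisturbed in the final pictures; the hand-in returned no verdict.

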